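# Fit the tube disc on the five studs of the mixer drive

### The job

Pick up the blue tube disc by its black knob and set it on the spindle of the white mixer drive, over the centre pin. Turn it under light pressure until its five holes find the five studs, and seat it fully home, flat on the metal flange. Press gently throughout, do not disturb the tubes, the carton and the bottle standing near, and leave the disc free.

Things in the scene. Friction and masses are not known exactly. Their poses are not given: they have to be found in the camera images.
- disc: Blue round tube disc, 124 mm diameter, 12 mm thick, about 0.3 kg, first lying flat on the worktop, knob up. Origin: centre of the underside; z up through the knob; x points to one of five round through holes, 9 mm diameter, every 72 degrees on a circle of 34 mm radius. Underside: central blind bore, 16 mm diameter, 26 mm deep. The 15 dark spots near the rim are only markings.
- knob (a point): Grip point on the axis of the disc's upright round black knob, 42 mm above the underside. The knob is 28 mm in diameter and stands from the disc's upper face (12 mm above the underside) to 56 mm above the underside; it may be gripped at any yaw.
- drive: White mixer drive, fixed to the worktop, 146 x 136 mm, 50 mm high; origin: centre of its underside, z up, -x towards its black front panel. On top turns a metal spindle: a flange of 92 mm diameter with a centre pin and five studs. The angle of the spindle is not measured, differs every time, and has nothing to do with this orientation. Pressing on it with over 40 N harms its bearing.
- seat (a point): Centre of the flange's upper face, on the spindle axis, 64 mm above the worktop; the centre of the disc's underside belongs here; z up. The centre pin stands on it: 14 mm diameter, 24 mm tall, its upper 10 mm a cone that narrows to 6 mm.
- stud_level (a point): On the spindle axis at the height of the stud tops, 10 mm above the seat: a disc not lined up rests here. Studs: 6 mm diameter, on a circle of 34 mm radius, every 72 degrees, at an unmeasured angle. Turning the disc 72 degrees passes one match, about 4 degrees wide. A brake of 0.2 N m holds the spindle: pressed with more than about 10 N the disc drags the studs along and never finds them.
- tube_pink: Capped 50 ml tube with pink contents, 34 mm diameter, 113 mm tall, standing loose behind the drive; origin: centre of its foot.
- tube_clear: Capped 50 ml tube, nearly empty, 34 mm diameter, 113 mm tall, standing loose behind the drive; origin: centre of its foot.
- carton: Small white carton, 32 x 46 x 62 mm, standing loose near the front edge, between the drive and the disc; origin: centre of its underside.
- empty_bottle: Empty 250 ml glass bottle with blue cap, 69 mm diameter, 140 mm tall, standing loose farther back; origin: centre of its underside.

How it is judged:
On the way:
1. the disc is lifted well clear of the worktop (height (world z) of disc above 0.08 m), for 0.1 s.
At the end, for the whole second after the job is handed in: The disc lies flat on the flange (underside within 3 mm of the flange's face, centre within 3 mm of the spindle axis, tilt under 0.05 rad), which only happens with all five studs in its holes, at rest and released (z of disc in the frame of seat between -0.003 and 0.003 m and horizontal distance between disc and seat below 0.003 m and angle between disc's own z axis and vertical below 0.05 rad and linear speed of disc below 0.02 m/s); the robot touches nothing.
It fails at once if the disc pressed on the drive with more than 40 N (contact force between disc and drive above 40 N).
It fails at once if a tube, the carton or the bottle was moved by more than 20 mm or tipped (distance of any of tube_pink, tube_clear, carton, empty_bottle from where it was at the start of the episode above 0.02 m or angle between any of tube_pink, tube_clear, carton, empty_bottle's own z axis and vertical above 0.3 rad).
It also fails if it takes over 64 s, if anything falls off the work surface, if the arm or the gripper's body presses on something with over 40 N, if the wrist force passes 120 N, or if a joint passes its speed limit or range.

### The arm

A 7-joint arm with a two-finger parallel gripper is mounted at the origin on a cart in front of the work surface, level with it; the furniture and walls round the work are solid. World frame = base frame: x ahead of the robot, y to its left, z up, the work surface at z = 0. Lengths are in m, angles in rad, forces in N, time in s.
With the tool pointing down it reaches from about 0.35 to 0.9 m from the base axis. Payload 8.1 kg.
Tool frame: the origin (TCP) lies where the fingers leave the gripper's body, on its centre line; the fingertips stand 66 mm ahead of it and the grasp point (between the pads) lies 47 mm ahead of it (arm.tip_reach is the distance from the TCP to the fingertips, in m); z points along the fingers, y is the direction in which the jaws open and shut (so a half turn about z gives the same grasp; the last joint's range is limited). The gripper opens to 92 mm and grips with 3 to 60 N. Pads are 19 mm wide; open, the fingers measure 130 mm over their backs; the gripper's body (75 mm by 190 mm) begins 47 mm behind the grasp point.
Start: joints at [-1.318, 0.434, 0.025, 1.573, -0.012, 1.134, -0.075], TCP at [0.218, 0.586, 0.292] pointing down, gripper open.
Joint ranges: [-2.62, 2.62], [-0.44, 2.09], [-1.27, 1.32], [0.08, 2.57], [-1.32, 4.46], [0.12, 2], [-2.74, 2.74]. Speed limits (rad/s): [2.22, 2.22, 3.01, 3.01, 3.14, 3.14, 3.14].

### API

Orientations are given as a rotation vector (axis times angle).
In Python, from cell import arm gives the robot as it stands.
- The arm moves only by the tool carry_out, never from a script. Its argument "plan" is a list of rows, each a list of 5 numbers: the shift along the world's x, y, z in cm, then the turn about the world's z in rad, then the finger opening in cm, from 0 to 9.18. In form: [[tx, ty, tz, spin, fingers], ...]. A call has 1 to 20 rows; each row is the pose to reach, as a shift and turn from the pose measured when the call began; what a row does not reach only later rows make up. A row lasts 1/10 s, in which the tool goes at most 50 mm and 8.59 degrees, less where a joint would pass 70% of its speed; a pose out of reach is approached as far as the arm can. A call with a gripper value outside its range is refused whole. The fingers move at their own pace and stop on an object; "squeeze" is the grip in N (left out, the last holds). Time passes only in rows, so rows that repeat a pose let the fingers close. It gives the time, the measured TCP pose, the force and the opening at its end, in the units of the state.
- arm.observe(): the state, without advancing time (a new reading comes with each control period).
- arm.get_image(name): name is "side" or "top" or "wrist"; returns (picture, depth): 420x560x3 uint8, red, green, blue; 420x560 float32, m along the optical axis (not along the pixel's ray), 0 where there is no reading.
- arm.get_calibration(name): a dict with "intrinsics" (3x3 intrinsics, pixels), "D" ([k1, k2, p1, p2, k3] as OpenCV has them; the pictures are not rectified), "rvec" (rotation vector, rad) and "tvec" (3), from world to camera coordinates, as OpenCV has them; the wrist camera has in their place "tool_from_camera" (4x4, takes a point from camera to tool coordinates, whose origin is the TCP and whose axes are the flange's). Camera axes: x right, y down, z forward; pixel columns grow to the right and rows downward; lengths in m; the calibration is good to about 2 mm. A picture is of the moment at which its call begins: read the wrist's pose just before it. get_calibration takes no time and is no camera call.
- arm.sign_off(): hands the job in, once; it reports no verdict.
The state is a dict: "clock": time; "joints": joint angles; "dq": joint speeds; "joint_efforts": joint torques, N m; "position": TCP position; "ee_rot": TCP orientation; "force": force on the tool from outside, world axes, zero at the start; "ft_torque": the same for the moment, N m; "width": opening from 0.0 (shut) to 1.0 (fully open).
Only numpy, scipy, OpenCV 4.12 (cv2) and the standard library are available. Lean on these libraries where they do the work, as an engineer would, in place of code of your own. Each camera call takes 0.05 s, during which the arm holds its last target. There are 200 camera calls.

## Working session

There is one attempt and no reset: what is moved stays moved. The work goes in short steps, Python scripts to look and compute and a tool call to move; the robot and the scene stay as the last step left them, time stands still between calls to the robot, and variables do not carry over. Pictures are saved under pics/ and viewed, about 8 in all and at most 12, crops included, and the job is handed in when it is done.

Besides the shell and the picture viewer there is one more tool, called after "Call:" as a command line: name --pt "numbers of a row" for each row, then --argument value for the rest. carry_out: Moves the arm, as the interface text tells. Its arguments: {"type":"object","properties":{"plan":{"type":"array"},"squeeze":{"type":"number"}},"required":["plan"]}

```bash
mkdir -p pics
python3 - <<'E'
from cell import arm
import cv2, numpy as np
s=arm.observe(); print({k:np.round(v,3) for k,v in s.items()})
for n in ("side","top"):
    c=arm.get_calibration(n); print(n,np.round(c["intrinsics"],1).tolist(),np.round(c["D"],4),c["rvec"],c["tvec"])
    im,d=arm.get_image(n); np.savez(f"{n}0.npz",im=im,d=d); cv2.imwrite(f"pics/{n}0.png",im[:,:,::-1])
E
```

```text
{'clock': np.float64(0.0), 'joints': array([-1.318,  0.435,  0.025,  1.574, -0.012,  1.134, -0.075]), 'dq': array([-0.   ,  0.   ,  0.001,  0.001, -0.   ,  0.001, -0.   ]), 'joint_efforts': array([-0.0000e+00, -6.6785e+01,  9.8500e-01, -3.1448e+01, -6.1000e-02,
        4.3000e-02,  0.0000e+00]), 'position': array([0.218, 0.585, 0.291]), 'ee_rot': array([-5.560e-01, -3.092e+00,  2.000e-03]), 'force': array([-0.531, -0.362, -0.059]), 'ft_torque': array([-0.011, -0.022,  0.004]), 'width': np.float64(0.999)}
side [[386.4, 0.0, 286.3], [0.0, 386.4, 209.2], [0.0, 0.0, 1.0]] [-0.0205  0.      0.      0.      0.    ] [2.29092113e+00 3.11039682e-02 6.95347365e-05] [-0.54381224  0.04428461  0.91406629]
top [[530.2, 0.0, 279.6], [0.0, 530.2, 196.0], [0.0, 0.0, 1.0]] [0.0578 0.     0.     0.     0.    ] [ 2.16703717 -2.22170827  0.05729252] [-7.12006458e-04  5.72017737e-01  1.31190670e+00]
```

View pics/top0.png

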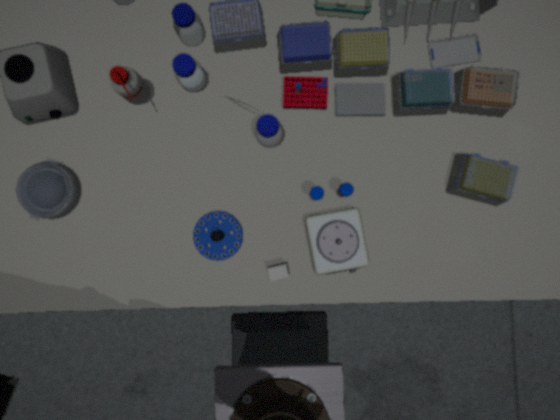

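View pics/side0.png

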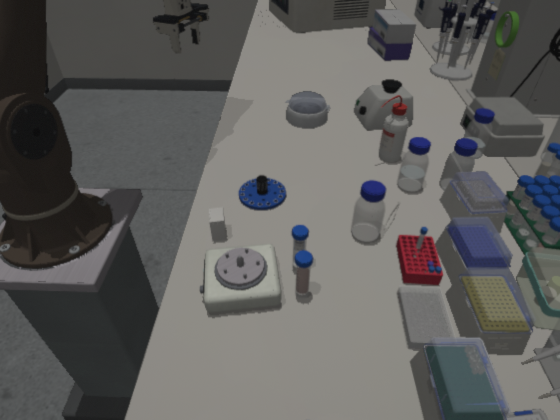

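The top view shows the disc at about (218,235) px, the flange at (338,241), the carton at (278,271), the tubes at (316,193) and (345,189), and the bottle at (268,128). The side view agrees. Next I turn these pixels into positions.

```bash
cat > h.py <<'E'
from cell import arm
import cv2, numpy as np
from scipy.spatial.transform import Rotation as R
def pose(n, s=None):
    c=arm.get_calibration(n)
    if n=="wrist":
        T=np.eye(4); T[:3,:3]=R.from_rotvec(s["ee_rot"]).as_matrix(); T[:3,3]=s["position"]
        T=T@np.array(c["tool_from_camera"])
    else:
        T=np.eye(4); T[:3,:3]=R.from_rotvec(c["rvec"]).as_matrix(); T[:3,3]=np.ravel(c["tvec"]); T=np.linalg.inv(T)
    return T,np.array(c["intrinsics"]),np.array(c["D"])
def ray(n,uv,z,s=None):
    T,K,D=pose(n,s)
    p=cv2.undistortPoints(np.float32(uv).reshape(-1,1,2),K,D).reshape(-1,2)
    d=np.c_[p,np.ones(len(p))]@T[:3,:3].T; o=T[:3,3]
    return o+d*((z-o[2])/d[:,2])[:,None]
def proj(n,P,s=None):
    T,K,D=pose(n,s); Ti=np.linalg.inv(T)
    return cv2.projectPoints(np.float64(P).reshape(-1,3),cv2.Rodrigues(Ti[:3,:3])[0],Ti[:3,3],K,D)[0].reshape(-1,2)
def shot(n):
    s=arm.observe(); im,d=arm.get_image(n); return s,im,d
def blobs(mask,amin=30):
    k,l,st,c=cv2.connectedComponentsWithStats(mask.astype(np.uint8))
    return [(st[i],c[i],l==i) for i in range(1,k) if st[i,4]>amin]
E
python3 - <<'E'
from h import *
for n in ("top","side"):
    z=np.load(f"{n}0.npz"); im=z["im"]; hsv=cv2.cvtColor(im,cv2.COLOR_RGB2HSV)
    box={"top":(slice(200,270),slice(180,255)),"side":(slice(170,212),slice(230,292))}[n]
    m=np.zeros(im.shape[:2],bool); m[box]=((hsv[...,0]>95)&(hsv[...,0]<130)&(hsv[...,1]>120))[box]
    cs=max(cv2.findContours(m.astype(np.uint8),0,1)[0],key=len); h=cv2.convexHull(cs); e=cv2.fitEllipse(h)
    print(n,"disc",e,ray(n,[e[0]],0.012).round(4))
    # knob top dark
    v=im.max(2); mm=np.zeros_like(m); mm[box]=(v<45)[box]
    for st,c,_ in blobs(mm,8): print(" dark",st,c.round(1),ray(n,[c],0.056).round(4))
    g={"top":(338,241),"side":(241,266)}[n]
    b={"top":(slice(210,275),slice(305,372)),"side":(slice(240,300),slice(205,282))}[n]
    mm=np.zeros_like(m); mm[b]=((v>75)&(v<190))[b]
    print(n,"vals",im[g[1],g[0]-15],im[g[1]-24 if n=='top' else g[1]+25,g[0]-22])
    crop=im[b][:,:,::-1]; cv2.imwrite(f"pics/{n}c.png",cv2.resize(crop,None,fx=8,fy=8,interpolation=2))
print("approx", [ (k,ray("top",[p],z).round(3).tolist()) for k,p,z in (("flange",(338,241),.064),("carton",(278,270),.062),("tubeP?",(345,189),.113),("tube2",(316,193),.113),("bottle",(267,125),.14))])
print("side",[ (k,ray("side",[p],z).round(3).tolist()) for k,p,z in (("flange",(241,267),.064),("tubeP?",(303,259),.113),("tube2",(299,233),.113))])
E
```

```text
top disc ((217.58578491210938, 235.21742248535156), (47.59992599487305, 48.50687789916992), 48.914794921875) [[0.4777 0.1423 0.012 ]]
 dark [211 231  12  10  97] [216.6 235.4] [[0.4782 0.1396 0.056 ]]
top vals [115 112 117] [119 122 120]
side disc ((261.8502502441406, 193.4018096923828), (30.577953338623047, 46.384742736816406), 87.11288452148438) [[0.4776 0.1318 0.012 ]]
 dark [257 176  10  19 169] [261.6 184.8] [[0.4797 0.1111 0.056 ]]
side vals [125 122 124] [163 165 155]
approx [('flange', [[0.458, -0.152, 0.064]]), ('carton', [[0.392, -0.007, 0.062]]), ('tubeP?', [[0.579, -0.167, 0.113]]), ('tube2', [[0.571, -0.099, 0.113]]), ('bottle', [[0.728, 0.01, 0.14]])]
side [('flange', [[0.459, -0.16, 0.064]]), ('tubeP?', [[0.577, -0.179, 0.113]]), ('tube2', [[0.57, -0.112, 0.113]])]
```

```bash
python3 -c "
import cv2,numpy as np
a=cv2.imread('pics/topc.png');b=cv2.imread('pics/sidec.png')
h=max(a.shape[0],b.shape[0]);print(a.shape,b.shape)
f=lambda i:cv2.copyMakeBorder(i,0,h-i.shape[0],0,0,0)
o=cv2.hconcat([f(a),f(b)]);cv2.imwrite('pics/fl.png',cv2.resize(o,None,fx=.68,fy=.68))"
```

```text
(520, 536, 3) (480, 616, 3)
```

Call:
carry_out --pt "3 -4 0 0 9.18" --pt "6 -8 0 0 9.18" --pt "8 -12 0 0 9.18" --pt "11 -16 0 0 9.18" --pt "13 -20 0 0 9.18" --pt "16 -24 0 0 9.18" --pt "18 -28 0 0 9.18" --pt "20 -32 0 0 9.18" --pt "22 -36 0 0 9.18" --pt "24 -40 0 0 9.18" --pt "25 -43 0 0 9.18" --pt "26 -44.5 0 0 9.18" --pt "26 -44.5 0 0 9.18" --pt "26 -44.5 0 0 9.18"

```text
clock: 1.5
position: [0.4774, 0.1407, 0.2913]
ee_rot: [-0.557, -3.091, 0.002]
force: [-0.6, 1.1, -0.2]
width: 1.0
```

Run:
```python
from h import *
s,im,d=shot("wrist"); cv2.imwrite("pics/w1.png",im[:,:,::-1]); np.savez("w1.npz",im=im,d=d,p=s["position"],r=s["ee_rot"])
print(s["clock"],s["position"],s["ee_rot"],s["joints"].round(2),s["force"].round(2))
T,K,D=pose("wrist",s); print(T.round(3).tolist())
print(proj("wrist",[[0.4777,0.1423,.012],[0.4777,0.1318,.012]],s))
hsv=cv2.cvtColor(im,cv2.COLOR_RGB2HSV); m=(hsv[...,0]>95)&(hsv[...,0]<130)&(hsv[...,1]>120)
for st,c,l in blobs(m,500): 
    h=cv2.convexHull(np.argwhere(l)[:,::-1].astype(np.float32)); e=cv2.fitEllipse(h); print(st,e,ray("wrist",[e[0]],.012,s).round(4))
for n in("top","side"):
    z=np.load(f"{n}0.npz")["d"]; T,K,D=pose(n)
    for uv in ((180,280),(400,250),(240,290)) if n=="top" else ((330,200),(330,130),(230,110)):
        p=cv2.undistortPoints(np.float32([[uv]]),K,D)[0,0]; q=np.r_[p,1]*z[uv[1],uv[0]]; print(n,uv,(T[:3,:3]@q+T[:3,3]).round(4))
```

```text
1.5 [0.47736574 0.14072479 0.29127556] [-5.56695158e-01 -3.09107108e+00  2.32288585e-03] [-0.59  0.23  0.24  1.89 -0.06  1.03  0.89] [-0.58  1.07 -0.24]
[[0.349, 0.895, 0.278, 0.401], [0.937, -0.333, -0.105, 0.169], [-0.002, 0.297, -0.955, 0.383], [0.0, 0.0, 0.0, 1.0]]
[[284.12198984 174.91564351]
 [274.43424754 178.44952628]]
[ 224  111  121  120 8365] ((284.270263671875, 170.7628936767578), (118.9698257446289, 120.5936050415039), 85.0287857055664) [[0.4737 0.1439 0.012 ]]
top (180, 280) [0.3685 0.2392 0.0017]
top (400, 250) [ 0.4294 -0.3134 -0.    ]
top (240, 290) [0.3398 0.0899 0.0026]
side (330, 200) [ 0.655   0.1293 -0.003 ]
side (330, 130) [ 0.6782  0.4951 -0.0049]
side (230, 110) [ 0.3289  0.6194 -0.003 ]
```

View pics/w1.png

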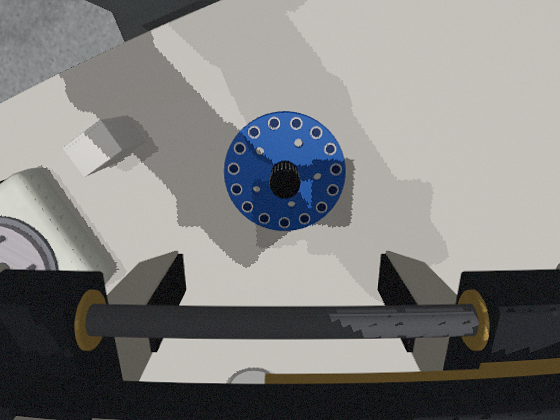

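The wrist view shows the disc centred at (284,171) px, with the holes at about (298,143), (317,176), (291,204), (256,188) and (260,151). The wrist and top cameras agree to about 4 mm, which is good enough to grip. I'm going down onto the knob.

Call:
carry_out --pt "-0.1 0.2 -3 0 9.18" --pt "-0.1 0.2 -7 0 9.18" --pt "-0.1 0.2 -11 0 9.18" --pt "-0.1 0.2 -14 0 9.18" --pt "-0.1 0.2 -17 0 9.18" --pt "-0.1 0.2 -19 0 9.18" --pt "-0.1 0.2 -20.2 0 9.18" --pt "-0.1 0.2 -20.2 0 9.18" --pt "-0.1 0.2 -20.2 0 6" --pt "-0.1 0.2 -20.2 0 3.5" --pt "-0.1 0.2 -20.2 0 2" --pt "-0.1 0.2 -20.2 0 2" --pt "-0.1 0.2 -20.2 0 2" --pt "-0.1 0.2 -20.2 0 2" --squeeze 30

```text
clock: 2.95
position: [0.4762, 0.1434, 0.0895]
ee_rot: [-0.555, -3.092, 0.002]
force: [0.4, 0.3, -0.4]
width: 0.526
```

Run:
```python
from h import *
z=np.load("w1.npz"); s=dict(position=z["p"],ee_rot=z["r"])
uv=[(298,143),(317,176),(291,204),(256,188),(260,151)]
P=ray("wrist",uv,.012,s); c=P.mean(0); d=P-c; a=np.degrees(np.arctan2(d[:,1],d[:,0]))
print(c,np.linalg.norm(d[:,:2],axis=1),a, np.degrees(np.angle(np.exp(5j*np.radians(a)).mean()))/5)
s=arm.observe(); print(s["position"],s["width"]*91.8,s["force"],s["joints"].round(2))
```

```text
[0.47572208 0.14333595 0.012     ] [0.03291859 0.03325918 0.03370928 0.03312132 0.03289137] [ 135.53766143   63.85515783   -8.60782783  -81.77864503 -152.69631134] -8.737765622258134
[0.47617325 0.14342612 0.08947631] 48.307318182690864 [ 0.38526031  0.30381653 -0.38173803] [-0.53  0.51  0.17  2.09 -0.16  0.55  0.97]
```

Call:
carry_out --pt "0 0 0 0 2" --pt "0 0 0 0 2" --pt "0 0 0 0 2" --pt "0 0 0 0 2" --pt "0 0 0 0 2" --pt "0 0 0 0 2" --pt "0 0 0 0 2" --squeeze 30

```text
clock: 3.65
position: [0.4762, 0.1435, 0.0895]
ee_rot: [-0.555, -3.092, 0.002]
force: [0.6, 1.0, 0.0]
width: 0.297
```

Call:
carry_out --pt "0 0 1 0 2" --pt "0 0 3 0 2" --pt "0 0 6 0 2" --pt "0 0 9 0 2" --pt "0 0 12 0 2" --pt "0 0 14 0 2" --pt "0 0 15 0 2" --pt "0 0 15 0 2" --pt "0 0 15 0 2" --pt "0 0 15 0 2"

```text
clock: 4.65
position: [0.4755, 0.1432, 0.2383]
ee_rot: [-0.554, -3.09, 0.004]
force: [-0.5, -0.3, -4.3]
width: 0.297
```

Run:
```python
from h import *
s,im,d=shot("wrist"); cv2.imwrite("pics/w2.png",im[:,:,::-1]); np.savez("w2.npz",im=im,d=d,p=s["position"],r=s["ee_rot"])
print(s["clock"],s["position"],s["ee_rot"],s["width"],s["force"].round(2),s["ft_torque"].round(2))
t,im2,_=shot("top"); cv2.imwrite("pics/t2.png",im2[:,:,::-1])
```

```text
4.65 [0.47549632 0.14320438 0.23825873] [-0.55423674 -3.08977791  0.00378411] 0.29710811220352773 [-0.53 -0.27 -4.29] [ 0.01 -0.06 -0.  ]
```

View pics/w2.png

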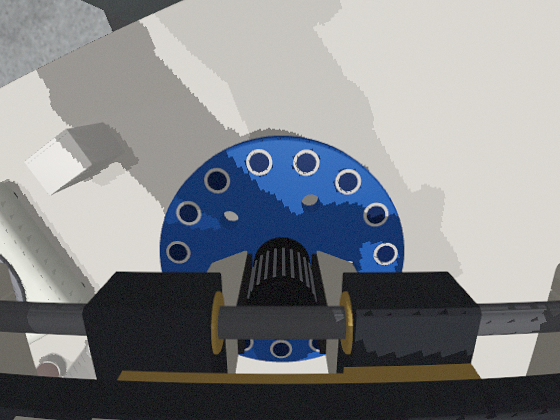

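The disc is held level by the knob, and the force reads 4.3 N downwards. I'm carrying it to a spot behind the drive where the wrist camera can see the flange clearly.

Call:
carry_out --pt "0.5 -1 1 0 2" --pt "1.5 -3 3 0 2" --pt "2.5 -6 4 0 2" --pt "3.5 -10 4 0 2" --pt "4.5 -14 4 0 2" --pt "5.5 -18 4 0 2" --pt "6.5 -22 4 0 2" --pt "7.5 -26 4 0 2" --pt "9 -30 4 0 2" --pt "10 -32.5 4 0 2" --pt "10.5 -33.5 4 0 2" --pt "10.5 -33.5 4 0 2" --pt "10.5 -33.5 4 0 2" --pt "10.5 -33.5 4 0 2"

```text
clock: 6.15
position: [0.5805, -0.19, 0.2783]
ee_rot: [-0.551, -3.09, 0.002]
force: [-0.4, 1.5, -3.5]
width: 0.297
```

Run:
```python
from h import *
s,im,d=shot("wrist"); cv2.imwrite("pics/w3.png",im[:,:,::-1]); np.savez("w3.npz",im=im,d=d,p=s["position"],r=s["ee_rot"])
print(s["clock"],s["position"],s["ee_rot"],s["width"],s["joints"].round(2))
from scipy.optimize import least_squares
for f in ("w2","w3"):
    z=np.load(f+".npz"); s=dict(position=z["p"],ee_rot=z["r"]); im=z["im"]
    hsv=cv2.cvtColor(im,cv2.COLOR_RGB2HSV); m=(hsv[...,0]>95)&(hsv[...,0]<130)&(hsv[...,1]>120)
    m[270:]=0; l=max(blobs(m,500),key=lambda b:b[0][4])[2]
    h=cv2.convexHull(np.argwhere(l)[:,::-1].astype(np.int32)).reshape(-1,2); h=h[h[:,1]<262]
    zt=s["position"][2]-.0895+.012
    P=ray("wrist",h,zt,s)[:,:2]
    q=least_squares(lambda c:np.hypot(*(P-c[:2]).T)-.062,[*s["position"][:2]],loss="soft_l1",f_scale=.001)
    q2=least_squares(lambda c:np.hypot(*(P-c[:2]).T)-c[2],[*s["position"][:2],.062],loss="soft_l1",f_scale=.001)
    print(f,len(P),"disc-tcp mm",(q.x-s["position"][:2])*1e3,(q2.x[:2]-s["position"][:2])*1e3,q2.x[2])
    c=q.x
    if f=="w2":
        H=ray("wrist",[(231,216),(310,200)],zt,s)[:,:2]-c; print(np.hypot(*H.T),np.degrees(np.arctan2(H[:,1],H[:,0])))
```

```text
6.15 [ 0.58053098 -0.18995018  0.27834809] [-5.50910424e-01 -3.08988951e+00  1.98219085e-03] 0.2974663151313279 [-0.03  0.43  0.38  1.65 -0.17  1.09  1.61]
w2 39 disc-tcp mm [ 0.07171755 -0.99947488] [-1.54948084 -0.37848418] 0.06064521714642901
[0.03447501 0.03529243] [-155.90504774  137.12793489]
w3 44 disc-tcp mm [ 0.0997281  -0.79929365] [-1.58009281 -0.23737282] 0.06062413696544093
```

View pics/w3.png

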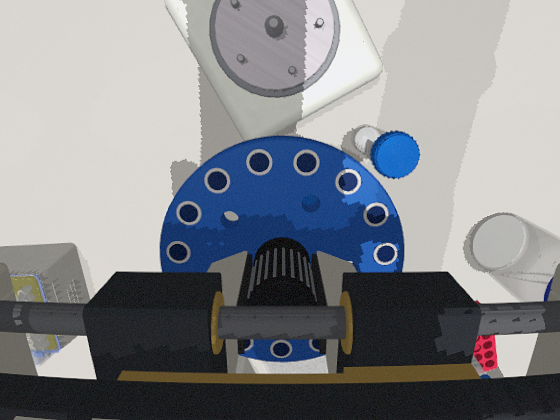

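The flange is visible: pin tip at about (275,27) px, studs at about (240,59), (292,70), (320,22) and (236,3). The held disc's centre lies within 1 mm of the tool axis. I'll zoom in to place the studs better.

Run:
```python
from h import *
z=np.load("w3.npz"); im=z["im"][0:110,200:350]; cv2.imwrite("pics/w3z.png",cv2.resize(im[:,:,::-1],None,fx=5,fy=5,interpolation=cv2.INTER_CUBIC))
```

```text
(no output)
```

View pics/w3z.png

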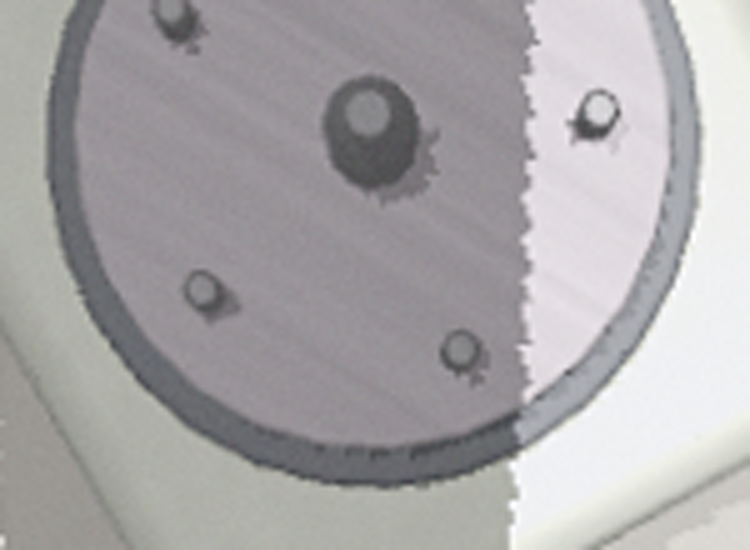

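The stud tops are sharp at (240.4,57.6), (292,69.4), (320.2,21) and (234,2) px, with the pin tip at (273.2,22.2).

Run:
```python
from h import *
from scipy.optimize import least_squares
z=np.load("w3.npz"); s=dict(position=z["p"],ee_rot=z["r"])
P=ray("wrist",[(240.4,57.6),(292,69.4),(320.2,21),(234,2)],.074,s)[:,:2]
pin=ray("wrist",[(273.2,22.2)],.088,s)[0]
k=np.round((np.degrees(np.arctan2(*(P-pin[:2]).T[::-1]))-np.degrees(np.arctan2(*(P-pin[:2])[0][::-1])))/72)
f=lambda c:(P-np.c_[c[0]+.034*np.cos(c[2]+k*1.25664),c[1]+.034*np.sin(c[2]+k*1.25664)]).ravel()
q=least_squares(f,[*pin[:2],np.arctan2(*(P-pin[:2])[0][::-1])])
a=np.degrees(q.x[2]); print("pin",pin,"centre",q.x[:2],"ang",a,(a+36)%72-36,k,(q.fun*1e3).round(2))
o=arm.observe(); print(o["position"],"shift cm",(q.x[:2]-o["position"][:2])*100,"spin from hole -9.0:",(((a+9)+36)%72-36))
z0=np.load("top0.npz"); print(proj("top",[[*q.x[:2],.064]]))
```

```text
pin [ 0.45671508 -0.15149506  0.088     ] centre [ 0.4569271  -0.15121909] ang -68.56422706556106 3.435772934438944 [ 0.  1.  2. -1.] [-0.18  0.11 -0.19 -0.24 -0.08  0.09  0.44  0.03]
[ 0.58058786 -0.18999526  0.27846908] shift cm [-12.36607645   3.8776165 ] spin from hole -9.0: 12.435772934438944
[[337.65137304 241.32370218]]
```

Call:
carry_out --pt "-3 1 0 0.05 2" --pt "-6 2 0 0.1 2" --pt "-9 3 0 0.15 2" --pt "-11.5 3.7 -1 0.217 2" --pt "-12.3 3.93 -3 0.217 2" --pt "-12.3 3.93 -5 0.217 2" --pt "-12.3 3.93 -7 0.217 2" --pt "-12.3 3.93 -8 0.217 2" --pt "-12.3 3.93 -8.6 0.217 2" --pt "-12.3 3.93 -8.6 0.217 2" --pt "-12.3 3.93 -8.6 0.217 2" --pt "-12.3 3.93 -8.6 0.217 2"

```text
clock: 7.4
position: [0.4581, -0.1508, 0.1932]
ee_rot: [-0.213, -3.133, 0.003]
force: [0.1, 0.5, -4.4]
width: 0.293
```

Run:
```python
from h import *
s,im,d=shot("side"); c=im[190:320,190:330]; cv2.imwrite("pics/s4.png",cv2.resize(c[:,:,::-1],None,fx=4,fy=4,interpolation=2))
s=arm.observe();print(s["clock"],s["position"],s["ee_rot"],s["force"].round(2),s["ft_torque"].round(2),s["joints"].round(2))
x=R.from_rotvec(s["ee_rot"]).as_matrix(); print(x.round(4).tolist())
```

```text
7.45 [ 0.45803755 -0.15083373  0.19311625] [-2.13116274e-01 -3.13310797e+00  2.77428451e-03] [-0.38  0.4  -4.04] [-0.02 -0.01  0.03] [-0.04  0.33  0.31  2.05 -0.14  0.78  1.79]
[[-0.9908, 0.1354, -0.0014], [0.1354, 0.9908, -0.0017], [0.0011, -0.0018, -1.0]]
```

View pics/s4.png

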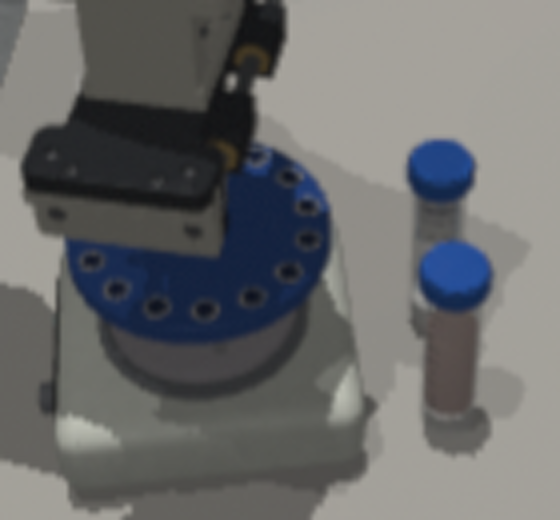

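The disc hangs over the flange, and the tubes stand clear at the right (about (440,200) and (455,330) px in the crop). I'm lowering it over the pin.

Call:
carry_out --pt "-0.08 0 -0.5 0 2" --pt "-0.08 0 -1 0 2" --pt "-0.08 0 -1.4 0 2" --pt "-0.08 0 -1.7 0 2" --pt "-0.08 0 -2 0 2" --pt "-0.08 0 -2.3 0 2" --pt "-0.08 0 -2.5 0 2" --pt "-0.08 0 -2.65 0 2" --pt "-0.08 0 -2.65 0 2" --pt "-0.08 0 -2.65 0 2"

```text
clock: 8.45
position: [0.4573, -0.1508, 0.1667]
ee_rot: [-0.213, -3.133, 0.003]
force: [-1.2, -0.3, -3.6]
width: 0.295
```

Call:
carry_out --pt "0 0 -0.1 0 2" --pt "0 0 -0.2 0 2" --pt "0 0 -0.3 0 2" --pt "0 0 -0.35 0 2" --pt "0 0 -0.4 0 2" --pt "0 0 -0.45 0 2" --pt "0 0 -0.45 0 2"

```text
clock: 9.15
position: [0.4572, -0.1508, 0.1621]
ee_rot: [-0.213, -3.133, 0.003]
force: [-1.1, -0.1, -4.0]
width: 0.298
```

Call:
carry_out --pt "0 0 -0.1 0 2" --pt "0 0 -0.2 0 2" --pt "0 0 -0.25 0 2" --pt "0 0 -0.3 0 2" --pt "0 0 -0.3 0 2"

```text
clock: 9.65
position: [0.4572, -0.1509, 0.1591]
ee_rot: [-0.213, -3.133, 0.003]
force: [-0.1, -0.1, -3.9]
width: 0.299
```

The disc is 4 mm below stud level and there is still no contact force, so the studs are in the holes. I'm continuing down to the flange.

Call:
carry_out --pt "0 0 -0.1 0 2" --pt "0 0 -0.2 0 2" --pt "0 0 -0.3 0 2" --pt "0 0 -0.4 0 2" --pt "0 0 -0.45 0 2" --pt "0 0 -0.45 0 2"

```text
clock: 10.25
position: [0.4572, -0.1508, 0.1545]
ee_rot: [-0.213, -3.133, 0.003]
force: [0.1, -0.2, -3.7]
width: 0.298
```

Call:
carry_out --pt "0 0 -0.05 0 2" --pt "0 0 -0.08 0 2" --pt "0 0 -0.1 0 2" --pt "0 0 -0.12 0 2" --pt "0 0 -0.12 0 2"

```text
clock: 10.75
position: [0.4572, -0.1508, 0.1535]
ee_rot: [-0.213, -3.133, 0.003]
force: [-2.6, -0.4, 2.8]
width: 0.293
```

The disc touches the flange at the expected TCP height of 0.1535 m, pressing with about 7 N. I'm releasing it and going up.

Call:
carry_out --pt "0 0 0.04 0 3" --pt "0 0 0.04 0 3.5" --pt "0 0 0.04 0 5" --pt "0 0 0.04 0 6" --pt "0 0 0.04 0 6" --pt "0 0 0.04 0 6" --pt "0 0 0.04 0 6" --pt "0 0 0.04 0 6"

```text
clock: 11.55
position: [0.4572, -0.1508, 0.1539]
ee_rot: [-0.213, -3.133, 0.003]
force: [0.7, -0.0, -0.5]
width: 0.652
```

Call:
carry_out --pt "0 0 1 0 6" --pt "0 0 3 0 6" --pt "0 0 6 0 6" --pt "0 0 9 0 6" --pt "1 0 12 0 6" --pt "3 0 14 0 6" --pt "6 0 14 0 6" --pt "9 0 14 0 6" --pt "9 0 14 0 6" --pt "9 0 14 0 6"

```text
clock: 12.55
position: [0.547, -0.1509, 0.294]
ee_rot: [-0.213, -3.132, 0.003]
force: [-0.1, 0.8, -0.7]
width: 0.65
```

Run:
```python
from h import *
s,im,d=shot("wrist"); np.savez("w5.npz",im=im,d=d,p=s["position"],r=s["ee_rot"])
t,im2,_=shot("side"); c=im2[170:330,190:330]
cv2.imwrite("pics/f5.png",cv2.hconcat([im[:,:,::-1],cv2.resize(c[:,:,::-1],(230,420))]))
print(s["clock"],s["position"],s["width"],s["force"].round(2))
hsv=cv2.cvtColor(im,cv2.COLOR_RGB2HSV); m=(hsv[...,0]>95)&(hsv[...,0]<130)&(hsv[...,1]>120)
l=max(blobs(m,500),key=lambda b:b[0][4])[2]
h=cv2.convexHull(np.argwhere(l)[:,::-1].astype(np.float32)); e=cv2.fitEllipse(h)
print(e,ray("wrist",[e[0]],.076,s).round(4),"expect .4569 -.1512")
T,K,D=pose("wrist",s); ys,xs=np.nonzero(l); p=cv2.undistortPoints(np.c_[xs,ys].astype(np.float32)[:,None],K,D)[:,0]; dd=d[ys,xs]
W=(np.c_[p,np.ones(len(p))]*dd[:,None])@T[:3,:3].T+T[:3,3]; W=W[(dd>0)]
W=W[abs(W[:,2]-np.median(W[:,2]))<.006]
A=np.c_[W[:,:2]-W[:,:2].mean(0),np.ones(len(W))]; print("plane slope x,y,z",np.linalg.lstsq(A,W[:,2],rcond=None)[0])
```

```text
12.55 [ 0.54703558 -0.15087653  0.29396358] 0.6501308954468207 [-0.08  0.78 -0.74]
((266.99200439453125, 80.12509155273438), (153.71653747558594, 158.60597229003906), 174.78982543945312) [[ 0.4553 -0.151   0.076 ]] expect .4569 -.1512
plane slope x,y,z [-9.41383326e-05  5.47292331e-05  7.53250657e-02]
```

View pics/f5.png

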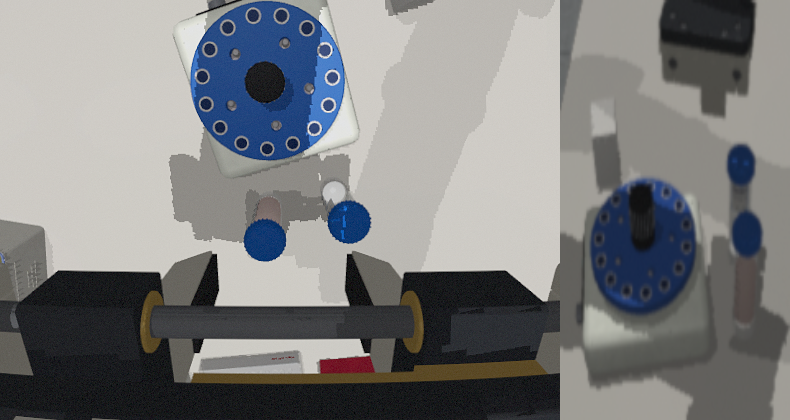

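The view shows the disc at (267,80) px with a stud in each of the five holes. The depth plane is level at z ≈ 0.075 m, where a fully seated top face would be at 0.076 m. The tubes and carton are still standing, and the gripper is well clear.

```bash
python3 -c "
from cell import arm
print(arm.sign_off())"
```

```text
the job is handed in; nothing more can be done
None
```

The disc is seated flat on the flange with a stud in each of its five holes. It is released, and the job was handed in at about 12.6 s on the robot's clock. The sign-off reports no verdict.

- **How it was done:** I gripped the disc by its knob and lifted it so its underside was about 0.15 m above the worktop. I measured the hole angle and the stud angle with the wrist camera, then turned the disc 0.217 rad before lowering it. The studs went in at the first attempt, so no turning search under pressure was needed. The highest contact reading was about 7 N, as the disc met the flange, but I read the force only at the end of each short move.
- **Last checks:** The top face measured level (slope under 0.0002) at z = 0.0753 m, against 0.076 m expected. The tool height at contact was also as expected. The tubes and carton looked undisturbed. The bottle was not in the last pictures, but the arm stayed well away from it.
- **What disagreed:**
  - The final ellipse fit put the disc centre 1.6 mm from the measured spindle axis. That is within the 3 mm limit and about the calibration error.
  - The side camera's first position estimates were about 10 mm off in y from the other cameras, so I did not use them.

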